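# Tighten the bench clamp on the white case

### The job

Two blue screw clamps stand on the table, one over a white case and one over a larger, speckled foam pad. Take the T-handle of the clamp that holds the white case and turn it clockwise, seen from above, until the foot is down on the case and the resistance has clearly risen, so that the case is firmly clamped; then let go. Do not force the screw on so that the case is crushed, do not shift the case, and leave the other clamp's handle as it is.

Things in the scene. Friction and masses are not known exactly. Their poses are not given: they have to be found in the camera images.
- clamp_bar (a point): centre of the steel T-handle bar on the clamp over the white case, on its upright screw axis, 135 mm above the table. Bar 14 mm wide and high, 90 mm long plus black caps 20 mm across (114 mm in all); x along the bar, z up. Below it a 12 mm spindle, then a brass collar at 108 mm. The bar does not rise or fall as it turns and stays put when let go (a hard-clamped one springs back up to 0.3 rad).
- clamp_handle (a joint): angle of that screw, rad, growing clockwise from above (tightening); starts at 0.1 to 0.7. The foot sinks 4 mm per rad, touches the case at about 0.9, holds it firmly from about 1.2, crushes it past about 2.1. Friction is about 0.15 N m throughout; once the foot touches, the torque rises above the free-running value by about 0.45 N m per rad (spring in the foot). A rise of about 0.2 N m, near 1.4 rad, is right.
- clamp_foot: round press foot of that clamp, 36 mm across, 8 mm thick, black rubber underneath; origin at the centre of its underside, which presses on the case; z up. It starts about 1 to 3 mm above the case.
- white_case: plain white case, 70 x 100 x 22 mm, lying loose on that clamp's dark steel base plate (20 mm thick) under the foot, its middle within 6 mm of the screw axis; origin at the centre of its underside, z up. It stays where it lies, within 15 mm.
- spare_bar_end (a point): one end of the bar of the other, identical clamp, which stands over a foam pad (100 x 140 x 12 mm): 50 mm out along the bar from that clamp's screw axis, 135 mm above the table; x points out along the bar. Not to be moved.
Things that resemble listed ones, but are neither listed nor needed, are in the scene too. What is shaped like the part that bears clamp_bar but turquoise is not meant.

How it is judged:
By the outcome, as a careful person would: the job done as asked, in the order asked, and still so for the second after the job is handed in, with the robot touching nothing.
It also fails if it takes over 38 s, if anything falls off the work surface, if the arm or the gripper's body presses on something with over 40 N, if the wrist force passes 120 N, or if a joint passes its speed limit or range.

### The arm

A 7-joint arm with a two-finger parallel gripper is mounted at the origin on a cart in front of the work surface, level with it; the furniture and walls round the work are solid. World frame = base frame: x ahead of the robot, y to its left, z up, the work surface at z = 0. Lengths are in mm, angles in rad, forces in N, time in s.
With the tool pointing down it reaches from about 350 to 775 mm from the base axis. Payload 3.1 kg.
Tool frame: the origin (TCP) lies between the finger pads; the fingertips stand 19 mm ahead of it and the grasp point (between the pads) is the TCP; z points along the fingers, y is the line along which they close (so a half turn about z gives the same grasp; the last joint's range is limited). The gripper opens to 85 mm and grips with 20 to 120 N. Pads are 22 mm wide; open, the fingers measure 114 mm over their backs; the gripper's body (76 mm by 85 mm) begins 54 mm behind the grasp point. The pads swing forward as they close: fully open they stand 13 mm farther back than shut.
Start: joints at [-1.34, 0.311, 0.014, 1.512, -0.004, 1.319, -0.027], TCP at [148.157, 529.685, 250.304] pointing down, gripper open.
Joint ranges: [-2.7, 2.7], [-0.3, 1.91], [-1.27, 1.3], [0.12, 2.57], [-1.44, 4.58], [0.2, 2.03], [-3.05, 3.05]. Speed limits (rad/s): [2.79, 2.79, 3.14, 3.14, 3.14, 3.14, 3.14].

### API

Orientations are given as a unit quaternion [w, x, y, z].
In Python, from workcell import manip gives the robot as it stands.
- The arm moves only by the tool apply_moves, never from a script. Its argument "increments" is a list that holds one entry, the list of rows, each a list of 5 numbers: the shift along the tool's x, y, z scaled (see below), then the turn about the tool's z scaled (see below), then the closure in counts, from 0 (fully open) to 255 (shut). In form: [[[dx, dy, dz, yaw, gripper], ...]]. A call has 1 to 20 rows; each row shifts and turns the commanded pose from where the row before left it, along the tool's axes as they then stand; what a row does not reach is not made up. The controller multiplies each number of a shift by 250 mm and each number of a turn by pi/4 rad. A row lasts 1/8 s, in which the tool goes at most 62.5 mm and 10.7 degrees, less where a joint would pass 70% of its speed; a pose out of reach is approached as far as the arm can. A call with a number of a shift or a turn outside -1 to 1 is refused whole. A call with a gripper value outside its range is refused whole. The fingers move at their own pace and stop on an object; the grip force is fixed at half the most. Time passes only in rows, so rows that do not move let the fingers close. It gives the time, the measured TCP pose, the force, the opening and the grip force at its end, in the units of the state.
- manip.get_state(): the state, without advancing time (a new reading comes with each control period).
- manip.read_camera(name): name is "scene" or "side" or "wrist"; returns (picture, depth): 420x560x3 uint8, red, green, blue; 420x560 float32, mm along the optical axis (not along the pixel's ray), 0 where there is no reading.
- manip.get_calibration(name): a dict with "intrinsics" (3x3 intrinsics, pixels), "origin" and "orientation" of the camera in the world; the wrist camera has in their place "mount" (4x4, takes a point from camera to tool coordinates, whose origin is the TCP and whose axes are the flange's). Camera axes: x right, y up, looking along -z (the intrinsics and any distortion apply to the point x, -y, -z); pixel columns grow to the right and rows downward; lengths in mm; the calibration is good to about 2 mm. A picture is of the moment at which its call begins: read the wrist's pose just before it. get_calibration takes no time and is no camera call.
- manip.finish_job(): hands the job in; it is judged then, once.
Trained networks look in the newest picture that a camera, given by its name, has taken for a name from the list of things; names that differ only in an ending like _2 or _b are one class to them, and where a whole thing is asked for, a point or a joint stands for the part that bears it (a point fixed in the world has none). Each returns a list of dicts, best first, with "confidence" (0 to 1); they miss things now and then, are a little off and sometimes report something else, mostly with a low value. They report only what shows in the picture. A call takes as long as a camera call. They do not tell look-alikes from the thing itself.
- manip.trace(camera, query): "region" (420x560 bool, what is visible of it) and "rect" ([left, top, right, bottom] in pixels, round what is visible of it).
- manip.mark_of(camera, query): "xy" ([column, row] in pixels: a listed point, or the origin of a listed thing).
The state is a dict: "t": time; "qpos": joint angles; "joint_vel": joint speeds; "joint_efforts": joint torques, N m; "tcp_pos": TCP position; "tool_rot": TCP orientation; "wrist_force": force on the tool from outside, world axes, zero at the start; "ft_torque": the same for the moment, N m; "finger_gap": opening from 0.0 (shut) to 1.0 (fully open); "grasp_force": force on a finger pad.
Only numpy, scipy, OpenCV 4.12 (cv2) and the standard library are available. Lean on these libraries where they do the work, as an engineer would, in place of code of your own. Each camera call takes 0.05 s, during which the arm holds its last target. There are 200 camera calls.

## Working session

There is one attempt and no reset: what is moved stays moved. The work goes in short steps, Python scripts to look and compute and a tool call to move; the robot and the scene stay as the last step left them, time stands still between calls to the robot, and variables do not carry over. Pictures are saved under pics/ and viewed, at most 10 in all, crops included, and the job is handed in when it is done.

Besides the shell and the picture viewer there is one more tool, called as name(argument=value, ...), one argument or row to a line, values as JSON. apply_moves: Moves the arm, as the interface text tells. Its arguments: {"type":"object","properties":{"increments":{"type":"array","items":{"type":"array","items":{"type":"array","items":{"type":"number"}}}}},"required":["increments"]}

```bash
mkdir -p pics; cat > h.py <<'E'
import numpy as np, cv2
from scipy.spatial.transform import Rotation as R
from workcell import manip
def rot(q): return R.from_quat([q[1],q[2],q[3],q[0]]).as_matrix()
def campose(name, st=None):
    c=manip.get_calibration(name)
    K=np.array(c["intrinsics"])
    if "mount" in c:
        st=st or manip.get_state(); M=np.array(c["mount"])
        T=rot(st["tool_rot"])
        return K, T@M[:3,:3], T@M[:3,3]+np.array(st["tcp_pos"])
    o=np.array(c["orientation"])
    Rm=o if o.shape==(3,3) else rot(o)
    return K,Rm,np.array(c["origin"])
def ray(P,uv):
    K,Rm,o=P
    d=np.linalg.inv(K)@np.array([uv[0],uv[1],1.]); d=Rm@np.array([d[0],-d[1],-d[2]])
    return o,d   # o+d*depth
def tri(r):
    A=0;b=0
    for o,d in r:
        d=d/np.linalg.norm(d);M=np.eye(3)-np.outer(d,d);A=A+M;b=b+M@o
    return np.linalg.solve(A,b)
def proj(P,X):
    K,Rm,o=P; p=Rm.T@(np.array(X)-o); p=K@np.array([p[0],-p[1],-p[2]]); return p[:2]/p[2]
E
python3 - <<'E'
from h import *
st=manip.get_state(); print({k:np.round(v,3) for k,v in st.items()})
ims=[]
for n in ["scene","side","wrist"]:
    P=campose(n); im,d=manip.read_camera(n); ims.append(im)
    np.savez("v_"+n,im=im,d=d)
    print(n,manip.get_calibration(n).keys(),np.round(P[0],1).tolist(),np.round(P[2]))
    for q in ["clamp_bar","spare_bar_end","white_case","clamp_foot"]:
        for m in manip.mark_of(n,q):
            u,v=m["xy"]; o,dd=ray(P,(u,v)); z=d[int(np.clip(v,0,419)),int(np.clip(u,0,559))]
            print(q,np.round(m["xy"]),round(m["confidence"],2),np.round(o+dd*z))
a=np.hstack(ims[:2]); cv2.imwrite("pics/a.png",cv2.resize(a[:,:,::-1],(800,300),interpolation=cv2.INTER_AREA))
cv2.imwrite("pics/s.png",ims[0][:,:,::-1])
cv2.imwrite("pics/d.png",ims[1][:,:,::-1])
E
```

```text
{'t': np.float64(0.0), 'qpos': array([-1.34 ,  0.312,  0.014,  1.513, -0.004,  1.319, -0.027]), 'joint_vel': array([ 0.001,  0.001, -0.001, -0.   ,  0.001,  0.002, -0.   ]), 'joint_efforts': array([ 0.0000e+00, -3.7992e+01,  1.4600e-01, -2.3059e+01,  1.2000e-02,
        1.3000e-02,  0.0000e+00]), 'tcp_pos': array([147.967, 529.015, 249.235]), 'tool_rot': array([-0.   ,  0.136,  0.991, -0.001]), 'wrist_force': array([ 0.39 ,  0.316, -0.236]), 'ft_torque': array([ 0.013,  0.024, -0.026]), 'grasp_force': np.float64(0.0), 'finger_gap': np.float64(1.0)}
scene dict_keys(['intrinsics', 'origin', 'orientation']) [[526.8, 0.0, 274.6], [0.0, 526.8, 209.3], [0.0, 0.0, 1.0]] [-493. -724.  938.]
clamp_bar [267. 211.] 0.73 [631. 113.  -2.]
clamp_bar [223. 176.] 0.61 [537. 209. 139.]
spare_bar_end [223. 174.] 0.74 [547. 215. 137.]
spare_bar_end [355. 212.] 0.59 [ 609. -205.  137.]
white_case [226. 207.] 0.66 [523. 191.  40.]
clamp_foot [264. 243.] 0.59 [440. -19.  49.]
clamp_foot [224. 197.] 0.38 [529. 200.  73.]
side dict_keys(['intrinsics', 'origin', 'orientation']) [[446.3, 0.0, 279.5], [0.0, 446.3, 204.9], [0.0, 0.0, 1.0]] [  456. -1026.   952.]
clamp_bar [255. 203.] 0.52 [443. 147.   1.]
clamp_bar [284. 157.] 0.44 [544. 204. 146.]
spare_bar_end [321. 242.] 0.57 [ 615. -199.  145.]
white_case [284. 184.] 0.64 [544. 189.  45.]
clamp_foot [256. 224.] 0.58 [448. -21.  54.]
clamp_foot [282. 181.] 0.54 [538. 202.  49.]
wrist dict_keys(['intrinsics', 'mount']) [[289.5, 0.0, 277.4], [0.0, 289.5, 215.9], [0.0, 0.0, 1.0]] [ 78. 550. 373.]
```

View pics/s.png

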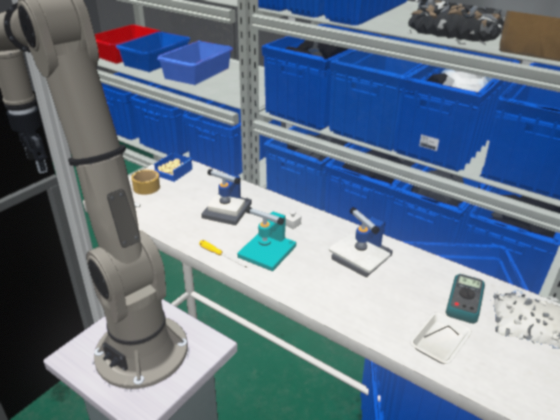

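View pics/d.png

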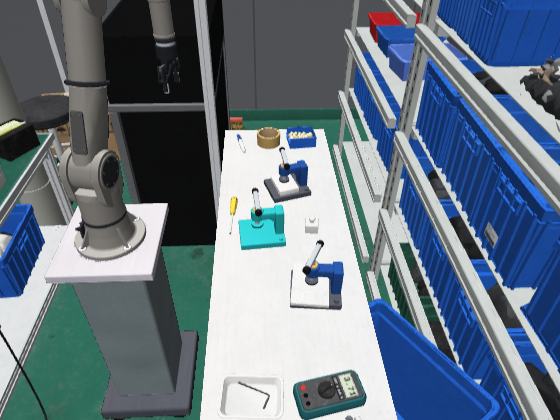

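The scene shows two blue clamps, at scene (225,185) and (370,225). The turquoise look-alike is at (268,235). I'll zoom in to tell the blue pair apart.

```bash
python3 - <<'E'
from h import *
s=np.load("v_scene.npz")["im"];d=np.load("v_side.npz")["im"]
c=[s[160:230,190:260],s[200:280,320:400],d[140:210,250:320],d[230:315,280:365]]
c=[cv2.resize(x,(300,300),interpolation=cv2.INTER_CUBIC) for x in c]
a=np.vstack([np.hstack(c[:2]),np.hstack(c[2:])]); cv2.imwrite("pics/z.png",a[:,:,::-1])
cv2.imwrite("pics/z.png",a[:,:,::-1])
E
```

```text
(no output)
```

View pics/z.png

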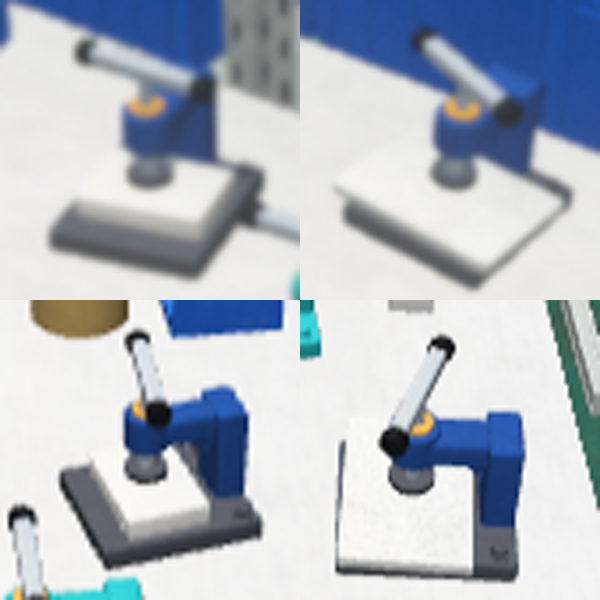

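The left (far) clamp, scene (225,185) / side (284,160), holds the thick small white case. The near one holds the large speckled pad. So the target is the far clamp. Next I measure its bar.

```bash
python3 - <<'E'
from h import *
for n,box in [("scene",(190,160,260,230)),("side",(250,140,320,215))]:
    P=campose(n); f=np.load(f"v_{n}.npz"); d=f["d"]; im=f["im"].astype(int)
    u,v=np.meshgrid(np.arange(box[0],box[2]),np.arange(box[1],box[3])); u=u.ravel();v=v.ravel()
    X=np.array([ray(P,(a,b))[0]+ray(P,(a,b))[1]*d[b,a] for a,b in zip(u,v)])
    c=im[v,u]; blue=(c[:,2]-c[:,0]>25)
    near=(d[v,u]>0)&(np.hypot(X[:,0]-537,X[:,1]-205)<110)
    for lab,m in [("bar",near&(X[:,2]>122)&(X[:,2]<165)&~blue),("blue",near&blue&(X[:,2]<300))]:
        Y=X[m]; mu=Y.mean(0); w=np.linalg.svd(Y-mu,full_matrices=False)[2][0]; t=(Y-mu)@w
        print(n,lab,len(Y),np.round(mu,1),"dir",np.round(w,3),"ends",np.round(mu+w*t.min(),1),np.round(mu+w*t.max(),1),"zmed",np.median(Y[:,2]).round(1), Y[:,2].max().round(1))
# triangulate black caps from pictures
s,dd=campose("scene"),campose("side")
A=tri([ray(s,(209.8,171.7)),ray(dd,(282,148.9+0.3))]);B=tri([ray(s,(236.7,180.5)),ray(dd,(286.5,166.3))])
print(A,B,(A+B)/2,np.linalg.norm(A-B))
E
```

```text
scene bar 174 [539.5 212.6 136.6] dir [-0.101  0.995  0.002] ends [545.6 152.9 136.5] [533.7 269.6 136.7] zmed 137.8 146.6
scene blue 310 [568.8 208.5  80.7] dir [-0.778 -0.242  0.581] ends [623.7 225.6  39.8] [514.1 191.5 121.6] zmed 84.4 147.3
side bar 113 [542.9 205.9 143. ] dir [ 0.108 -0.994 -0.028] ends [535.7 271.7 144.8] [548.4 154.9 141.6] zmed 144.0 150.4
side blue 432 [586.4 215.6  78.4] dir [-0.774 -0.182  0.606] ends [634.4 226.9  40.9] [530.9 202.6 121.8] zmed 86.2 143.4
[539.17171783 263.70317749 136.51304724] [548.36931813 164.0989291  135.10890763] [543.77051798 213.90105329 135.81097744] 100.03786160963678
```

apply_moves(
  increments=[
    [[-0.155,-0.066,0,0,0],[-0.155,-0.066,0,0,0],[-0.155,-0.066,0,0,0],[-0.155,-0.066,0,0,0],[-0.155,-0.066,0,0,0],[-0.155,-0.066,0,0,0],[-0.155,-0.066,0,0,0],[-0.155,-0.066,0,0,0],[-0.155,-0.066,0,0,0],[-0.155,-0.066,0,0,0],[-0.155,-0.066,0,0,0],[0,0,0,0.19,0],[0,0,0,0.19,0],[0,0,0,0.19,0],[0,0,0,0.19,0],[0,0,0,0.19,0],[0,0,0,0.19,0],[0,0,0,0.19,0],[0,0,0,0.19,0],[0,0,0,0,0]],
  ],
)

```text
t: 3.25
tcp_pos: [509.7, 240.2, 250.3]
tool_rot: [0.0, 0.669, 0.744, -0.0]
wrist_force: [-0.8, -0.2, -0.4]
finger_gap: 1.001
grasp_force: 0.0
```

```bash
cat > look.py <<'E'
from h import *
import sys
st=manip.get_state(); P=campose("wrist",st); im,d=manip.read_camera("wrist")
print(st["t"],np.round(st["tcp_pos"],1),np.round(st["qpos"],2),np.round(st["wrist_force"],1),np.round(st["ft_torque"],2),st["finger_gap"])
T=rot(st["tool_rot"]); print("toolx deg",np.degrees(np.arctan2(T[1,0],T[0,0])), "tilt",T[:,2].round(3))
cv2.imwrite(f"pics/{sys.argv[1]}.png",im[:,:,::-1]); np.savez("v_wrist",im=im,d=d,K=P[0],R=P[1],o=P[2])
print("proj guess",proj(P,[541,212,136]))
for q in ["clamp_bar","clamp_foot","white_case"]:
    for m in manip.mark_of("wrist",q):
        u,v=m["xy"]; o,dd=ray(P,(u,v)); z=d[int(np.clip(v,0,419)),int(np.clip(u,0,559))]
        print(q,np.round(m["xy"]),round(m["confidence"],2),"depth",np.round(o+dd*z,1),"at135",np.round(o+dd*(135-o[2])/dd[2],1))
v,u=np.mgrid[0:420,0:560]; K=P[0]
c=np.stack([(u-K[0,2])/K[0,0],-(v-K[1,2])/K[1,1],-np.ones_like(u,float)],-1)*d[...,None]
X=(c@P[1].T+P[2])
m=(d>0)&(abs(X[...,2]-139)<12)&(np.hypot(X[...,0]-541,X[...,1]-212)<75)&(im[...,2].astype(int)-im[...,0]<40)
n,l,s,_=cv2.connectedComponentsWithStats(m.astype(np.uint8))
for i in range(1,n):
    if s[i,4]<150: continue
    Y=X[l==i]; (cx,cy),(w,h),a=cv2.minAreaRect(Y[:,:2].astype(np.float32)); w0=np.linalg.svd(Y-Y.mean(0),full_matrices=False)[2][0]
    print("blob",s[i],"c",cx,cy,w,h,a,"dir deg",np.degrees(np.arctan2(w0[1],w0[0])),"z",np.percentile(Y[:,2],[5,50,95]).round(1))
E
python3 look.py w1
```

```text
3.25 [509.7 240.2 250.3] [-0.83  0.36  0.5   1.49 -0.17  1.34 -0.22] [-0.8 -0.2 -0.4] [0.02 0.01 0.03] 1.0012612218658945
toolx deg 96.08892857529348 tilt [ 0. -0. -1.]
proj guess [308.89508986 252.41256827]
clamp_foot [302. 217.] 0.57 depth [535.8 230.4  90.9] at135 [530.5 243.3 135. ]
clamp_foot [220. 366.] 0.48 depth [492.7 250.  309.5] at135 [468.   77.8 135. ]
white_case [306. 217.] 0.97 depth [539.8 231.7  91. ] at135 [533.8 244.4 135. ]
blob [ 300  185   27  126 2237] c 543.4569091796875 214.8545379638672 18.927570343017578 113.43090057373047 5.794386386871338 dir deg -84.35611399718547 z [135.9 141.1 143.8]
```

View pics/w1.png

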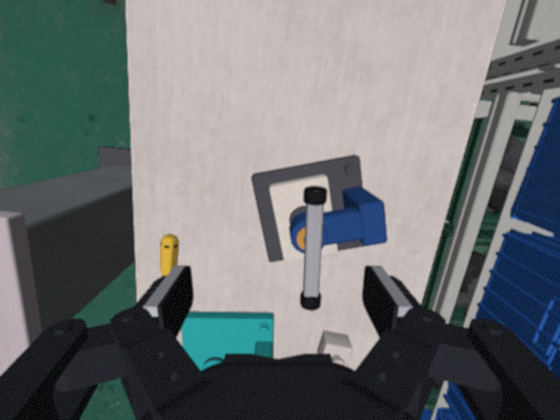

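The wrist view shows the bar from (315,190) to (310,300), and the blue arm and post at (340–385,190–245) beside it. I'll check the post's height, because one open finger comes down there.

```bash
python3 - <<'E'
from h import *
f=np.load("v_wrist.npz"); d=f["d"];K=f["K"];im=f["im"].astype(int)
v,u=np.mgrid[0:420,0:560]
c=np.stack([(u-K[0,2])/K[0,0],-(v-K[1,2])/K[1,1],-np.ones_like(u,float)],-1)*d[...,None]
X=c@f["R"].T+f["o"]
m=(im[...,2]-im[...,0]>50)&(d>0)&(u>285)&(u<390)&(v>180)&(v<255)
Y=X[m]
for a in range(500,660,10):
    s=(Y[:,0]>=a)&(Y[:,0]<a+10)
    if s.sum()>5: print(a,s.sum(),np.percentile(Y[s,2],[5,50,95,100]).round(),np.percentile(Y[s,1],[2,98]).round())
E
```

```text
520 102 [ 87. 102. 104. 105.] [207. 227.]
530 162 [ 84. 102. 104. 105.] [200. 232.]
550 89 [ 92. 102. 104. 105.] [208. 236.]
560 294 [ 90.  97. 102. 104.] [209. 238.]
570 336 [89. 97. 98. 99.] [210. 242.]
580 358 [81. 97. 98. 99.] [213. 251.]
590 577 [ 41.  97. 100. 101.] [216. 255.]
600 576 [ 47.  99. 100. 101.] [213. 257.]
610 271 [ 98.  99. 101. 101.] [215. 252.]
620 15 [ 98.  99. 100. 100.] [217. 227.]
```

All of it is below 105 mm, so the fingertips at 118 mm clear it. Centre over the bar, descend and close.

apply_moves(
  increments=[
    [[-0.058,0.062,0,0,0],[-0.058,0.062,0,0,0],[0,0,0.1,0,0],[0,0,0.1,0,0],[0,0,0.1,0,0],[0,0,0.1,0,0],[0,0,0.053,0,0],[0,0,0,0,0],[0,0,0,0,120],[0,0,0,0,120],[0,0,0,0,120],[0,0,0,0,120],[0,0,0,0,120]],
  ],
)

```text
t: 5.08
tcp_pos: [543.7, 214.5, 137.1]
tool_rot: [0.0, 0.669, 0.743, 0.0]
wrist_force: [-0.6, 1.2, -0.6]
finger_gap: 0.529
grasp_force: 0.0
```

```bash
python3 look.py w2 | head -2
```

```text
5.075 [543.7 214.5 137.1] [-0.74  0.49  0.48  1.59 -0.25  1.12 -0.1 ] [-0.6  1.2 -0.6] [-0.06  0.06 -0.01] 0.5294531069465584
toolx deg 95.97419496811516 tilt [ 0.  0. -1.]
```

View pics/w2.png

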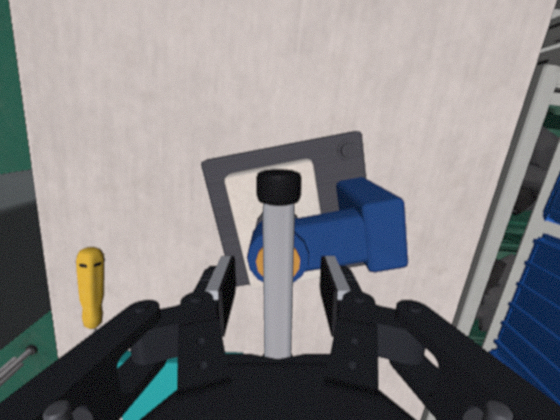

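The bar runs midway between the fingers (pads at columns 235 and 322, bar at 278). Close fully.

apply_moves(
  increments=[
    [[0,0,0,0,255],[0,0,0,0,255],[0,0,0,0,255],[0,0,0,0,255],[0,0,0,0,255],[0,0,0,0,255]],
  ],
)

```text
t: 6.02
tcp_pos: [543.9, 214.5, 137.2]
tool_rot: [0.0, 0.669, 0.743, 0.0]
wrist_force: [0.8, 0.1, 1.2]
finger_gap: 0.154
grasp_force: 60.1
```

```bash
cat > s.py <<'E'
from h import *
st=manip.get_state();T=rot(st["tool_rot"])
print(st["t"],np.round(st["tcp_pos"],1),"yaw",round(np.degrees(np.arctan2(T[1,0],T[0,0])),2),"F",np.round(st["wrist_force"],1),"M",np.round(st["ft_torque"],3),"gap",round(st["finger_gap"],3),"grip",st["grasp_force"],"q7",st["qpos"][6].round(2))
E
python3 s.py
```

```text
6.025 [543.9 214.5 137.2] yaw 95.97 F [0.8 0.1 1.2] M [ 0.047 -0.178 -0.159] gap 0.154 grip 60.0615119934082 q7 -0.1
```

apply_moves(
  increments=[
    [[0,0,0,0.06,255],[0,0,0,0.06,255],[0,0,0,0.06,255],[0,0,0,0.06,255]],
  ],
)

```text
t: 6.52
tcp_pos: [544.0, 214.5, 137.2]
tool_rot: [0.0, 0.736, 0.677, 0.0]
wrist_force: [1.6, 0.2, 1.3]
finger_gap: 0.151
grasp_force: 60.0
```

```bash
python3 s.py
```

```text
6.525 [544.  214.5 137.2] yaw 85.15 F [1.6 0.2 1.3] M [-0.011 -0.244  0.104] gap 0.151 grip 60.03955006599426 q7 -0.27
```

apply_moves(
  increments=[
    [[0,0,0,0.06,255],[0,0,0,0.06,255]],
  ],
)

```text
t: 6.78
tcp_pos: [544.1, 214.5, 137.2]
tool_rot: [0.0, 0.767, 0.641, 0.0]
wrist_force: [3.0, 0.4, 0.1]
finger_gap: 0.152
grasp_force: 60.0
```

```bash
python3 s.py
```

```text
6.775 [544.1 214.5 137.2] yaw 79.75 F [3.  0.4 0.1] M [-0.022 -0.273  0.102] gap 0.152 grip 60.018176436424255 q7 -0.35
```

apply_moves(
  increments=[
    [[0,0,0,0.06,255],[0,0,0,0.06,255]],
  ],
)

```text
t: 7.02
tcp_pos: [544.2, 214.5, 137.2]
tool_rot: [0.001, 0.797, 0.604, 0.001]
wrist_force: [1.0, -0.4, 0.3]
finger_gap: 0.145
grasp_force: 60.0
```

```bash
python3 s.py
```

```text
7.025 [544.2 214.5 137.2] yaw 74.35 F [ 1.  -0.4  0.3] M [-0.003 -0.268  0.108] gap 0.145 grip 59.99717831611633 q7 -0.44
```

apply_moves(
  increments=[
    [[0,0,0,0.06,255],[0,0,0,0.06,255]],
  ],
)

```text
t: 7.28
tcp_pos: [544.3, 214.4, 137.2]
tool_rot: [0.001, 0.824, 0.566, 0.001]
wrist_force: [1.9, -0.4, 0.6]
finger_gap: 0.151
grasp_force: 60.0
```

```bash
python3 s.py
```

```text
7.275 [544.3 214.4 137.2] yaw 68.94 F [ 1.9 -0.4  0.6] M [-0.028 -0.352  0.116] gap 0.151 grip 59.97666835784912 q7 -0.52
```

apply_moves(
  increments=[
    [[0,0,0,0.06,255],[0,0,0,0.06,255]],
  ],
)

```text
t: 7.52
tcp_pos: [544.4, 214.4, 137.2]
tool_rot: [0.001, 0.85, 0.527, 0.001]
wrist_force: [1.7, -0.1, 0.0]
finger_gap: 0.15
grasp_force: 60.0
```

```bash
python3 s.py
```

```text
7.525 [544.4 214.4 137.2] yaw 63.54 F [ 1.7 -0.1  0. ] M [ 0.003 -0.334  0.078] gap 0.15 grip 59.95713293552399 q7 -0.61
```

apply_moves(
  increments=[
    [[0,0,0,0.06,255],[0,0,0,0.06,255]],
  ],
)

```text
t: 7.78
tcp_pos: [544.4, 214.4, 137.2]
tool_rot: [0.001, 0.874, 0.486, 0.001]
wrist_force: [2.3, -0.4, -1.3]
finger_gap: 0.152
grasp_force: 59.9
```

```bash
python3 s.py
```

```text
7.775 [544.4 214.4 137.2] yaw 58.14 F [ 2.3 -0.4 -1.3] M [-0.017 -0.419  0.159] gap 0.152 grip 59.93851125240326 q7 -0.69
```

apply_moves(
  increments=[
    [[0,0,0,0.06,255],[0,0,0,0.06,255]],
  ],
)

```text
t: 8.02
tcp_pos: [544.6, 214.3, 137.2]
tool_rot: [0.001, 0.896, 0.444, 0.001]
wrist_force: [1.8, -0.0, -0.5]
finger_gap: 0.15
grasp_force: 59.9
```

```bash
python3 s.py
```

```text
8.025 [544.6 214.3 137.2] yaw 52.74 F [ 1.8 -0.  -0.5] M [ 0.    -0.4    0.184] gap 0.15 grip 59.92352306842804 q7 -0.77
```

apply_moves(
  increments=[
    [[0,0,0,0.06,255],[0,0,0,0.06,255]],
  ],
)

```text
t: 8.28
tcp_pos: [544.6, 214.3, 137.2]
tool_rot: [0.001, 0.916, 0.402, 0.001]
wrist_force: [2.5, -1.2, -0.7]
finger_gap: 0.147
grasp_force: 59.9
```

```bash
python3 s.py
```

```text
8.275 [544.6 214.3 137.2] yaw 47.35 F [ 2.5 -1.2 -0.7] M [-0.094 -0.48   0.238] gap 0.147 grip 59.91311430931091 q7 -0.86
```

The torque began rising at about 0.6 rad of turn and is now up by roughly 0.12 N m. About 0.2 rad more to go.

apply_moves(
  increments=[
    [[0,0,0,0.06,255],[0,0,0,0.06,255]],
  ],
)

```text
t: 8.52
tcp_pos: [544.7, 214.2, 137.2]
tool_rot: [0.001, 0.934, 0.358, 0.001]
wrist_force: [3.1, -0.8, -0.4]
finger_gap: 0.152
grasp_force: 59.9
```

```bash
python3 s.py
```

```text
8.525 [544.7 214.2 137.2] yaw 41.96 F [ 3.1 -0.8 -0.4] M [-0.01  -0.512  0.246] gap 0.152 grip 59.906322956085205 q7 -0.94
```

apply_moves(
  increments=[
    [[0,0,0,0.06,255],[0,0,0,0.06,255]],
  ],
)

```text
t: 8.78
tcp_pos: [544.7, 214.1, 137.2]
tool_rot: [0.001, 0.95, 0.314, 0.001]
wrist_force: [3.5, -1.5, -0.9]
finger_gap: 0.148
grasp_force: 59.9
```

```bash
python3 s.py; python3 -c "
from h import *
for i in range(5):
    manip.read_camera('wrist'); print(np.round(manip.get_state()['ft_torque'],3))"
```

```text
8.775 [544.7 214.1 137.2] yaw 36.56 F [ 3.5 -1.5 -0.9] M [-0.098 -0.497  0.313] gap 0.148 grip 59.90235686302185 q7 -1.02
[-0.11  -0.557  0.18 ]
[-0.082 -0.666  0.056]
[-0.086 -0.766  0.141]
[-0.125 -0.798  0.124]
[-0.101 -0.863  0.108]
```

The rise is about 0.2 N m. One tiny final nudge, then release and rise.

apply_moves(
  increments=[
    [[0,0,0,0.05,255],[0,0,0,0,255],[0,0,0,0,100],[0,0,0,0,100],[0,0,0,0,100],[0,0,0,0,100],[0,0,0,0,100],[0,0,-0.05,0,100],[0,0,-0.1,0,100],[0,0,-0.1,0,100],[0,0,-0.1,0,100],[0,0,-0.1,0,100],[0,0,0,0,100],[0,0,0,0,100]],
  ],
)

```text
t: 10.78
tcp_pos: [543.3, 214.4, 249.2]
tool_rot: [-0.0, 0.955, 0.295, -0.0]
wrist_force: [0.1, -0.1, 0.1]
finger_gap: 0.611
grasp_force: 0.0
```

```bash
python3 s.py; python3 look.py w3; python3 - <<'E'
from h import *
im,d=manip.read_camera("side"); o=np.load("v_side.npz")["im"]
f=lambda x:cv2.resize(x[140:210,250:320],(400,400),interpolation=cv2.INTER_CUBIC)
cv2.imwrite("pics/cmp.png",np.hstack([f(o),f(im)])[:,:,::-1])
E
```

```text
10.775 [543.3 214.4 249.2] yaw 34.32 F [ 0.1 -0.1  0.1] M [-0.014 -0.005 -0.001] gap 0.611 grip 0.0 q7 -1.12
10.775 [543.3 214.4 249.2] [-0.93  0.46  0.77  1.44 -0.32  1.38 -1.12] [ 0.1 -0.1  0.1] [-0.01 -0.   -0.  ] 0.6111815355446482
toolx deg 34.31762160717575 tilt [-0.001  0.    -1.   ]
proj guess [278.74501206 222.34276201]
clamp_bar [280. 215.] 0.88 depth [548.7 215.7 141.3] at135 [547.2 214.6 135. ]
white_case [284. 190.] 0.94 depth [567.1 224.9 140.9] at135 [566.1 224.1 135. ]
blob [ 267  150   24  132 2360] c 544.3941650390625 214.47348022460938 113.3768539428711 19.0783634185791 34.24268341064453 dir deg -145.59779721873468 z [138.6 141.2 144. ]
```

View pics/w3.png

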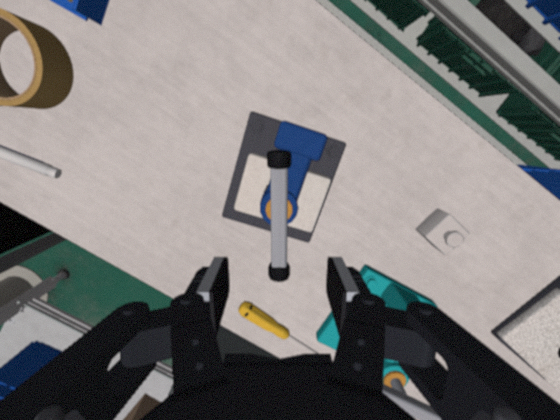

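View pics/cmp.png

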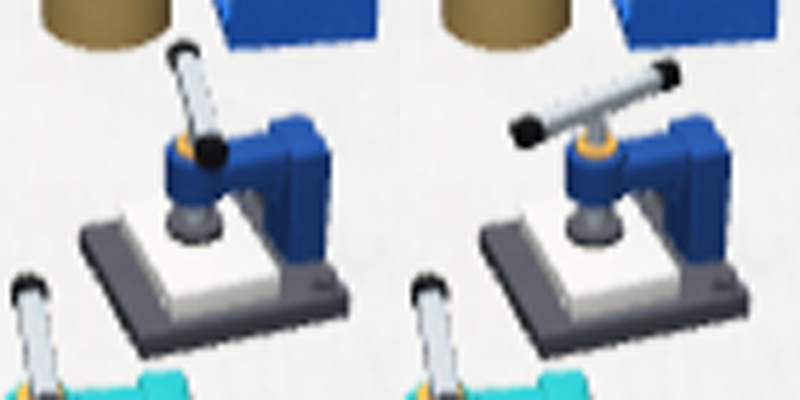

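The bar now stands at 34.3° after turning 1.07 rad and has not sprung back (wrist view: bar from (280,158) to (278,272)). The foot is down on the case at side-crop (595,230), and the case has not shifted. Handing in.

```bash
python3 -c "
from workcell import manip; print(manip.finish_job())"
```

```text
the job is handed in; nothing more can be done
None
```

I turned the white case's clamp about 1.07 rad clockwise to a torque rise of about 0.2 N m (screw angle about 1.4 rad by estimate), let go, and handed the job in at about 11 s; the case did not shift and the other clamp was not touched.

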